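# Dispense one washer into the kit

## Task

Press the plunger of the washer feeder fully down once and let it come back up, so that a single washer slides out of the mouth. Then nudge that washer along the bench with the fingertips, without picking it up, until it lies flat and wholly inside the tape rectangle with the bearing and the bolt. Leave the bearing, the bolt and the carton where they are, and the other washers in the feeder.

Things in the scene. Friction and masses are not known exactly. Their poses are not given: they have to be found in the camera images.
- feeder: Fixed washer feeder: aluminium magazine (45 mm wide, 48 high) with an upright stack of four washers, grey plunger housing (56 wide, 66 high; 6 mm high foot flanges, 82 wide) behind it. Origin on the bench under the stack's middle; -x points out of the mouth (to the robot). Front face at x = -22 mm, housing's back at +90 mm. A full press pushes the lowest washer out in -x under the front plate.
- plunger_top (a point): Middle of the top of the plunger's black mushroom knob (36 mm across, 12 mm thick, flat top 30 mm across), 122 mm above the bench when up, 58 mm behind the feeder's origin (feeder x = +58 mm). It is pressed straight down.
- plunger (a joint): How far the plunger is pressed: 0 = up, 0.030 m = fully down against its stop. A spring lifts it again: about 3 N at the top, 8 N at the bottom, up to 12 N with friction. Each full press ejects one washer.
- washer1_mid (a point): Middle (half-way up) of the lowest washer, the one that comes out: black, 33 mm across, 6 mm thick, about 30 g. It starts on the bench inside the feeder and slides on the bench. After a full press its middle lies about 58 mm in front of the feeder's origin (feeder x = -58 mm), and the next washer drops down as the plunger rises.
- washer2_mid (a point): Middle of the second washer of the stack (same size); stays in the feeder.
- washer3_mid (a point): Middle of the third washer; stays in the feeder.
- washer4_mid (a point): Middle of the top washer; stays in the feeder.
- kit_frame: Rectangle of dark tape on the bench marking the kit, to the left or the right of the feeder. Inside the tape it is 170 mm along its x by 120 mm along its y; the tape is 10 mm wide and has no height to speak of. Origin in the middle on the bench, x roughly away from the robot.
- kit_spot (a point): Middle of the free near half of the tape rectangle, on the bench, 42 mm from the rectangle's middle towards the robot: a good place for the washer.
- bearing: Ball bearing, 68 mm across, 20 mm high, lying loose in the far half of the rectangle. Origin at the centre of its underside. Not to be disturbed.
- bolt: Hex bolt, 16x18 mm head, 36 mm high, standing loose on its head in the far half of the rectangle beside the bearing. Origin at the centre of its underside, z up. Not to be disturbed.
- carton: Flat carton, 78x105x24 mm, lying loose on the side of the feeder opposite the rectangle. Origin at the centre of its underside. Not to be disturbed.

How it is judged:
By the outcome, as a careful person would: the job done as asked, in the order asked, and still so for the second after the job is handed in, with the robot touching nothing.
It also fails if it takes over 64 s, if anything falls off the work surface, if the arm or the gripper's body presses on something with over 40 N, if the wrist force passes 120 N, or if a joint passes its speed limit or range.

## Robot

A 6-joint arm with a two-finger parallel gripper is mounted at the origin on a cart in front of the work surface, level with it; the furniture and walls round the work are solid. World frame = base frame: x ahead of the robot, y to its left, z up, the work surface at z = 0. Lengths are in m, angles in rad, forces in N, time in s.
With the tool pointing down it reaches from about 0.325 to 1 m from the base axis. Payload 5.1 kg.
Tool frame: the origin (TCP) lies on the centre line of the jaws, within the pads' length; the fingertips stand 22 mm ahead of it and the grasp point (between the pads) lies 3 mm ahead of it; z points along the fingers, y is the line along which they close (so a half turn about z gives the same grasp; the last joint's range is limited). The gripper opens to 85 mm and grips with 20 to 120 N. Pads are 22 mm wide; open, the fingers measure 114 mm over their backs; the gripper's body (76 mm by 85 mm) begins 54 mm behind the grasp point. The pads swing forward as they close: fully open they stand 13 mm farther back than shut.
Start: joints at [-0.083, 0.124, 1.65, -0, 1.367, -0.083], TCP at [0.65, -0, 0.253] pointing down, gripper open.
Joint ranges: [-2.61, 2.61], [-1.02, 2.33], [0.03, 2.71], [-1.35, 4.49], [0.32, 2.68], [-2.91, 2.91]. Speed limits (rad/s): [2.57, 2.57, 3.14, 3.14, 3.14, 3.14].

## Interface

Orientations are given as a unit quaternion [w, x, y, z].
In Python, from bench import r gives the robot as it stands.
- The arm moves only by the tool step_arm, never from a script. Its argument "motion" is a list of rows, each an object of numbers: "ax", "ay", "az": the turn, a rotation vector about the world's x, y, z each as a share of 90 degrees, from -1 to 1; "x", "y", "z": the shift along the world's x, y, z each as a share of 300 mm, from -1 to 1; "gripper": the closure, from -1 (fully open) to 1 (shut). A call has 1 to 8 rows; each row is the pose to reach, as a shift and turn from the pose commanded when the call began; what a row does not reach only later rows make up. A row lasts 1/10 s, in which the tool goes at most 50 mm and 8.59 degrees, less where a joint would pass 70% of its speed; a pose out of reach is approached as far as the arm can. A call with a number of a shift or a turn outside -1 to 1 is refused whole. A call with a gripper value outside its range is refused whole. The fingers move at their own pace and stop on an object; "force" is the grip in N (left out, the last holds). Time passes only in rows, so rows that repeat a pose let the fingers close. It gives the time, the measured TCP pose, the force, the opening and the grip force at its end, in the units of the state.
- r.sense(): the state, without advancing time (a new reading comes with each control period).
- r.capture(name): name is "scene" or "side" or "wrist"; returns the picture (480x640x3 uint8, blue, green, red); there is no depth.
- r.get_calibration(name): a dict with "fx", "fy", "cx", "cy" (pixels), "dist_coeffs" ([k1, k2, p1, p2, k3] as OpenCV has them; the pictures are not rectified), "world_to_cam" (4x4, takes a point from world to camera coordinates). Camera axes: x right, y down, z forward; pixel columns grow to the right and rows downward; lengths in m; the calibration is good to about 2 mm. A picture is of the moment at which its call begins: read the wrist's pose just before it. get_calibration takes no time and is no camera call; for the wrist camera it gives the pose at the moment of the call.
- r.hand_in(): hands the job in; it is judged then, once.
The state is a dict: "clock": time; "qpos": joint angles; "joint_vel": joint speeds; "joint_torque": joint torques, N m; "tool_pos": TCP position; "orientation": TCP orientation; "contact_force": force on the tool from outside, world axes, zero at the start; "wrist_torque": the same for the moment, N m; "gripper_width": opening from 0.0 (shut) to 1.0 (fully open); "finger_force": force on a finger pad.
Only numpy, scipy, OpenCV 4.12 (cv2) and the standard library are available. Lean on these libraries where they do the work, as an engineer would, in place of code of your own. Each camera call takes 0.05 s, during which the arm holds its last target. There are 200 camera calls.

## Working session

There is one attempt and no reset: what is moved stays moved. The work goes in short steps, Python scripts to look and compute and a tool call to move; the robot and the scene stay as the last step left them, time stands still between calls to the robot, and variables do not carry over. Pictures are saved under pics/ and viewed, at most 10 in all, crops included, and the job is handed in when it is done.

Besides the shell and the picture viewer there is one more tool, called after ">>>" as name(argument=value, ...), one argument or row to a line, values as JSON. step_arm: Moves the arm, as the interface text tells. Its arguments: {"type":"object","properties":{"motion":{"type":"array","items":{"type":"object","properties":{"ax":{"type":"number","minimum":-1,"maximum":1},"ay":{"type":"number","minimum":-1,"maximum":1},"az":{"type":"number","minimum":-1,"maximum":1},"x":{"type":"number","minimum":-1,"maximum":1},"y":{"type":"number","minimum":-1,"maximum":1},"z":{"type":"number","minimum":-1,"maximum":1},"gripper":{"type":"number"}}}},"force":{"type":"number"}},"required":["motion"]}

```bash
mkdir -p pics
cat > h.py <<'E'
import cv2, numpy as np
from bench import r
def cal(n):
    c=r.get_calibration(n); K=np.array([[c['fx'],0,c['cx']],[0,c['fy'],c['cy']],[0,0,1.]])
    return K,np.array(c['dist_coeffs'],float),np.array(c['world_to_cam'])
def ray(c,p):
    K,d,T=c; u=cv2.undistortPoints(np.array([[p]],float),K,d)[0,0]
    R=T[:3,:3]; return -R.T@T[:3,3], R.T@np.array([u[0],u[1],1])
def onz(c,p,z=0.):
    o,v=ray(c,p); return o+v*(z-o[2])/v[2]
def proj(c,P):
    K,d,T=c; return cv2.projectPoints(np.array(P,float).reshape(-1,3),cv2.Rodrigues(T[:3,:3])[0],T[:3,3],K,d)[0].reshape(-1,2)
E
python3 - <<'E'
from h import *
for n in ('scene','side'):
    cv2.imwrite(f'pics/{n}0.png',r.capture(n)); c=cal(n); print(n,ray(c,(320,240)))
print(r.sense())
E
```

```text
scene (array([ 0.18113106, -0.60445897,  0.65184767]), array([ 0.43386911,  0.67581116, -0.59596735]))
side (array([ 0.34973227, -0.59099622,  0.67446713]), array([ 0.25385007,  0.69601285, -0.67166083]))
{'clock': 0.1, 'qpos': array([-8.26292344e-02,  1.24454191e-01,  1.65153307e+00,  5.45028031e-06,
        1.36751219e+00, -8.26039520e-02]), 'joint_vel': array([ 0.0011055 , -0.00074117, -0.00364663, -0.00069109,  0.00023382,
       -0.00124541]), 'joint_torque': array([ 9.10699127e-04, -4.24935150e+01, -3.66653323e+01, -1.21150126e-05,
        3.93052323e-03, -1.30700494e-05]), 'tool_pos': array([ 6.49489343e-01, -4.42073009e-06,  2.52169233e-01]), 'orientation': array([-7.29214380e-04,  7.07115789e-01,  7.07097130e-01, -6.14187169e-04]), 'contact_force': array([-0.96890193,  0.20578963,  0.306002  ]), 'wrist_torque': array([ 0.01372724, -0.03860267, -0.01880601]), 'finger_force': 0.0, 'gripper_width': 0.9996158699800032}
```

View pics/scene0.png

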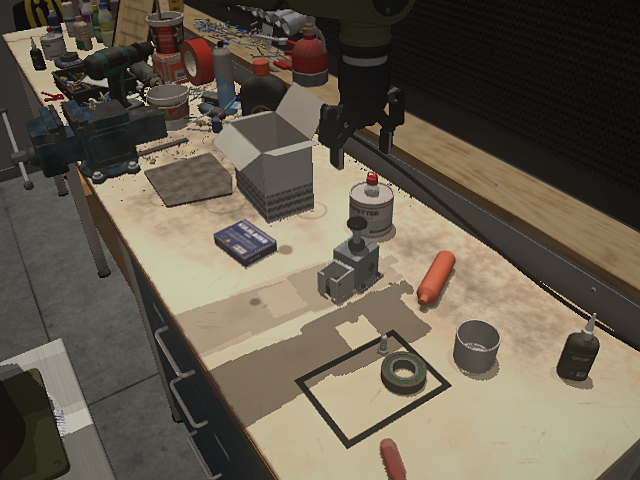

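View pics/side0.png

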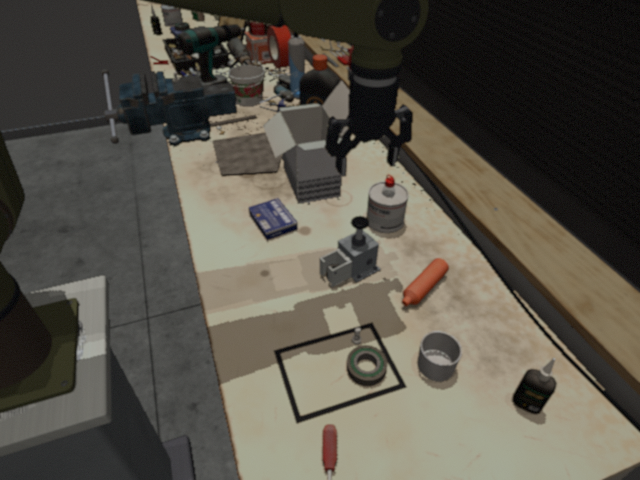

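The scene view shows the feeder knob at (357,224) and the tape corners at about (296,381), (394,331), (450,385) and (347,447). The bearing is at (403,372), the bolt at (383,345), and the carton is left of the feeder at (245,241). In the side view the knob is at (360,223).

Run:
```python
from h import *
out=[]
for n,kn,q in (('scene',(357,224),[(296,381),(394,331),(450,385),(347,447)]),('side',(360,223),[(276,351),(374,325),(404,384),(299,419)])):
    im=cv2.imread(f'pics/{n}0.png'); c=cal(n)
    g=im.max(2); x,y=kn
    m=(g[y-16:y+17,x-18:x+19]<45).astype(np.uint8)
    k,l,s,ce=cv2.connectedComponentsWithStats(m); i=1+s[1:,4].argmax(); print(n,'knob comp',s[i]+[x-18,y-16,0,0,0],ce[i]+[x-18,y-16])
    print('knob top z.12',onz(c,kn,.12))
    print('tape',np.round([onz(c,p)[:2] for p in q],4).tolist())
c=cal('scene'); print('bearing',onz(c,(403,372),.01),'bolt',onz(c,(383,345),.018),'carton',onz(c,(246,240),.02))
a=cv2.imread('pics/scene0.png')[205:315,300:400]; b=cv2.imread('pics/side0.png')[205:315,305:405]
cv2.imwrite('pics/c.png',np.hstack([cv2.resize(t,(400,440),interpolation=cv2.INTER_CUBIC) for t in(a,b)]))
```

```text
scene knob comp [348 217  19  13 132] [357.4469697  223.25757576]
knob top z.12 [0.645557   0.00065517 0.12      ]
tape [[0.4299, -0.1409], [0.6168, -0.1447], [0.6144, -0.2784], [0.4278, -0.275]]
side knob comp [352 217  17  13 152] [360.17105263 222.44078947]
knob top z.12 [0.64827373 0.00322502 0.12      ]
tape [[0.4326, -0.1391], [0.6188, -0.1465], [0.6144, -0.2727], [0.4325, -0.2705]]
bearing [ 0.56708339 -0.22496774  0.01      ] bolt [ 0.57154507 -0.17076651  0.018     ] carton [0.52199886 0.19534171 0.02      ]
```

View pics/c.png

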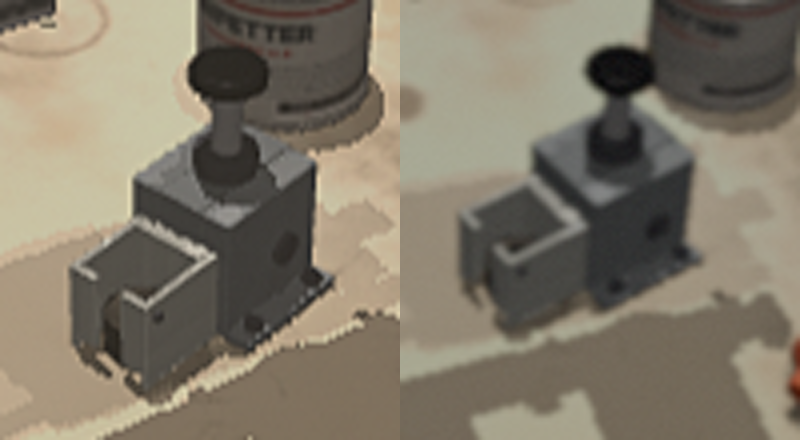

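The crop shows the feeder clearly: housing top corners at crop (133,180), (220,220), (316,162) and magazine front corners at (72,267), (148,305). A can stands behind the knob.

Run:
```python
from h import *
for n,o,H,M in (('scene',(300,205),[(133,180),(220,220),(316,162)],[(72,267),(148,305),(214,255)]),('side',(305,205),[(533-400,150),(597-400,208),(694-400,155)],[(458-400,210),(510-400,267),(586-400,226)])):
    c=cal(n); f=lambda p,z:onz(c,(o[0]+p[0]/4,o[1]+p[1]/4),z)[:2]
    for P,z in((H,.066),(M,.048)):
        w=np.array([f(p,z) for p in P]); print(n,np.round(w,4).tolist(),'yaw', np.degrees(np.arctan2(*(w[2]-w[1])[::-1])), 'front', np.degrees(np.arctan2(*(w[0]-w[1])[::-1]))-90)
c=cal('scene')
b=onz(c,(372,237),0); o,v=ray(c,(372,176)); t=(b[:2]-o[:2])@v[:2]/(v[:2]@v[:2]); print('can near base',b,'top z',(o+t*v)[2], 'sides',onz(c,(350,225),0),onz(c,(393,225),0))
```

```text
scene [[0.6105, 0.0217], [0.6252, -0.023], [0.6849, -0.0142]] yaw 8.35521069057332 front 18.21895310514948
scene [[0.567, 0.0053], [0.5796, -0.034], [0.6222, -0.0232]] yaw 14.189903391572903 front 17.841362654266277
side [[0.6116, 0.0201], [0.6255, -0.0292], [0.6862, -0.0108]] yaw 16.898670878679592 front 15.673873125459792
side [[0.5678, 0.0096], [0.5781, -0.0358], [0.6235, -0.0225]] yaw 16.377390012968995 front 12.70086666147823
can near base [0.74777699 0.0827919  0.        ] top z 0.14155414768007424 sides [0.73617689 0.14264435 0.        ] [0.8098211  0.09113744 0.        ]
```

>>> step_arm(
  motion=[
    {"gripper":1,"z":-0.1,"y":0.01},
    {"gripper":1,"z":-0.2,"y":0.01},
    {"gripper":1,"z":-0.3,"y":0.01},
    {"gripper":1,"z":-0.3,"y":0.01},
    {"gripper":1,"z":-0.3,"y":0.01},
    {"gripper":1,"z":-0.3,"y":0.01},
    {"gripper":1,"z":-0.3,"y":0.01},
  ],
  force=40,
)

```text
invalid input at $.motion[0]: expected keys ax, ay, az, x, y, z, gripper
```

Run:
```python
from h import *
t=[]
for n,x,y in(('scene',300,160),('side',300,160)):
    t.append(cv2.resize(r.capture(n)[y:y+130,x:x+130],(400,400),interpolation=cv2.INTER_CUBIC))
    print(proj(cal(n),[r.sense()['tool_pos']-[0,0,.022],[.648,.003,.122]]))
cv2.imwrite('pics/d.png',np.hstack(t))
```

```text
[[360.73947116 166.59339039]
 [357.35316193 221.93213416]]
[[365.3539415  175.65268584]
 [359.98066976 222.30383674]]
```

View pics/d.png

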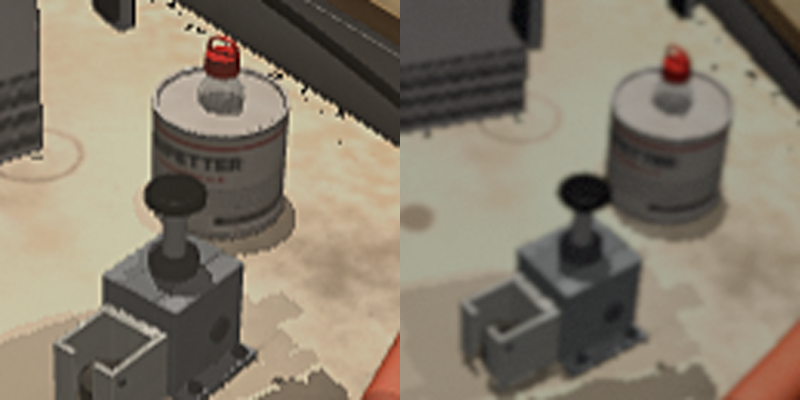

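The arm had not moved because the call needs every key. The crop shows the knob still clear and unobstructed.

>>> step_arm(
  motion=[
    {"ax":0,"ay":0,"az":0,"x":0,"gripper":1,"z":-0.1,"y":0.01},
    {"ax":0,"ay":0,"az":0,"x":0,"gripper":1,"z":-0.2,"y":0.01},
    {"ax":0,"ay":0,"az":0,"x":0,"gripper":1,"z":-0.3,"y":0.01},
    {"ax":0,"ay":0,"az":0,"x":0,"gripper":1,"z":-0.3,"y":0.01},
    {"ax":0,"ay":0,"az":0,"x":0,"gripper":1,"z":-0.3,"y":0.01},
    {"ax":0,"ay":0,"az":0,"x":0,"gripper":1,"z":-0.3,"y":0.01},
  ],
  force=40,
)

```text
clock: 0.8
tool_pos: [0.6512, 0.0029, 0.1657]
orientation: [0.001, 0.707, 0.707, 0.001]
contact_force: [0.9, -0.2, 0.4]
gripper_width: 0.002
finger_force: 0.0
```

Run:
```python
from h import *
t=[]
for n,x,y in(('scene',300,160),('side',300,160)):
    t.append(cv2.resize(r.capture(n)[y:y+130,x:x+130],(400,400),interpolation=cv2.INTER_CUBIC))
    print(proj(cal(n),[r.sense()['tool_pos']-[0,0,.022]]))
cv2.imwrite('pics/e.png',np.hstack(t)); print(r.sense()['clock'])
```

```text
[[359.30488458 210.60569653]]
[[362.35030365 213.03437034]]
0.9
```

View pics/e.png

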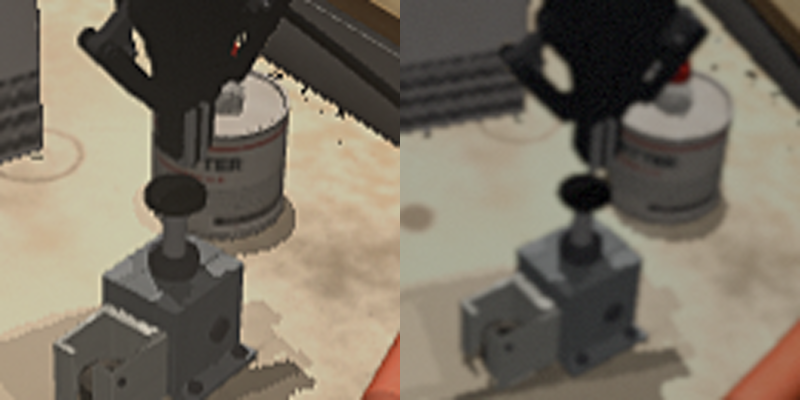

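The closed fingertips are at about (361,213) in the scene view, just above and centred on the knob. Pressing now.

>>> step_arm(
  motion=[
    {"ax":0,"ay":0,"az":0,"x":-0.01,"gripper":1,"z":-0.05,"y":0},
    {"ax":0,"ay":0,"az":0,"x":-0.01,"gripper":1,"z":-0.08,"y":0},
    {"ax":0,"ay":0,"az":0,"x":-0.01,"gripper":1,"z":-0.11,"y":0},
    {"ax":0,"ay":0,"az":0,"x":-0.01,"gripper":1,"z":-0.14,"y":0},
    {"ax":0,"ay":0,"az":0,"x":-0.01,"gripper":1,"z":-0.15,"y":0},
    {"ax":0,"ay":0,"az":0,"x":-0.01,"gripper":1,"z":-0.15,"y":0},
  ],
)

```text
clock: 1.5
tool_pos: [0.6472, 0.0029, 0.1187]
orientation: [0.0, 0.707, 0.707, 0.0]
contact_force: [-1.3, 0.2, 6.5]
gripper_width: 0.0
finger_force: 3.4
```

>>> step_arm(
  motion=[
    {"ax":0,"ay":0,"az":0,"x":0,"gripper":1,"z":-0.01,"y":0},
    {"ax":0,"ay":0,"az":0,"x":0,"gripper":1,"z":-0.015,"y":0},
    {"ax":0,"ay":0,"az":0,"x":0,"gripper":1,"z":-0.015,"y":0},
  ],
)

```text
clock: 1.8
tool_pos: [0.6473, 0.0029, 0.1148]
orientation: [0.0, 0.707, 0.707, 0.0]
contact_force: [-2.0, 0.6, 7.7]
gripper_width: 0.003
finger_force: 3.8
```

>>> step_arm(
  motion=[
    {"ax":0,"ay":0,"az":0,"x":0,"gripper":1,"z":-0.006,"y":0},
    {"ax":0,"ay":0,"az":0,"x":0,"gripper":1,"z":-0.01,"y":0},
    {"ax":0,"ay":0,"az":0,"x":0,"gripper":1,"z":-0.01,"y":0},
  ],
)

```text
clock: 2.1
tool_pos: [0.6474, 0.0029, 0.114]
orientation: [0.0, 0.707, 0.707, -0.0]
contact_force: [-7.4, 0.6, 16.8]
gripper_width: 0.006
finger_force: 8.3
```

The stop was reached: the force jumped at TCP z 0.114. Raising and looking at the washer.

>>> step_arm(
  motion=[
    {"ax":0,"ay":0,"az":0,"x":0,"gripper":1,"z":-0.003,"y":0},
    {"ax":0,"ay":0,"az":0,"x":0,"gripper":1,"z":0.07,"y":0},
    {"ax":0,"ay":0,"az":0,"x":0,"gripper":1,"z":0.15,"y":0},
    {"ax":0,"ay":0,"az":0,"x":0,"gripper":1,"z":0.28,"y":0},
    {"ax":0,"ay":0,"az":0,"x":-0.1,"gripper":0.48,"z":0.28,"y":0.02},
    {"ax":0,"ay":0,"az":0,"x":-0.25,"gripper":0.48,"z":0.28,"y":0.03},
    {"ax":0,"ay":0,"az":0,"x":-0.38,"gripper":0.48,"z":0.28,"y":0.03},
    {"ax":0,"ay":0,"az":0,"x":-0.38,"gripper":0.48,"z":0.28,"y":0.03},
  ],
)

```text
clock: 2.9
tool_pos: [0.5278, 0.0125, 0.1917]
orientation: [-0.002, 0.707, 0.707, -0.002]
contact_force: [0.9, -0.0, -0.9]
gripper_width: 0.258
finger_force: 0.0
```

Run:
```python
from h import *
t=[]
for n,x,y in(('scene',280,200),('side',280,200)):
    im=r.capture(n); cv2.imwrite(f'pics/{n}1.png',im)
    t.append(cv2.resize(im[y:y+120,x:x+120],(400,400),interpolation=cv2.INTER_CUBIC))
    print(proj(cal(n),[[.536,-.028,.003]]))
cv2.imwrite('pics/f.png',np.hstack(t)); print(r.sense()['tool_pos'],r.sense()['clock'])
```

```text
[[314.16663849 308.70992022]]
[[310.86595246 289.98716829]]
[0.5322336  0.01203586 0.19399997] 3.0
```

View pics/f.png

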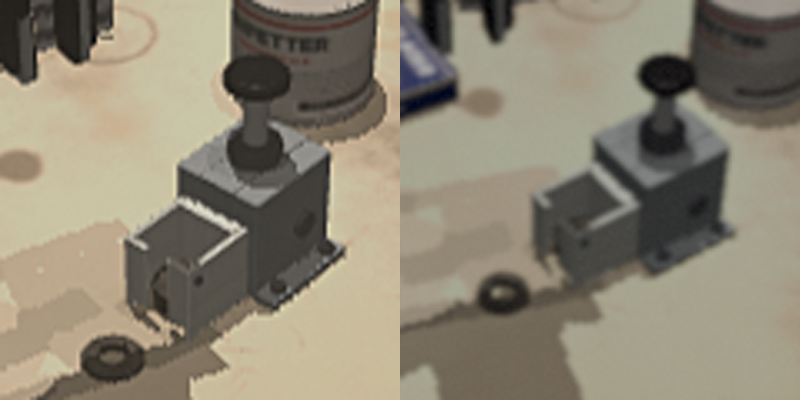

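The washer is out and the plunger is back up. It lies at scene (313.6,307.4) and side (311,288), about (0.537, -0.027) and within 2 mm of the prediction. Lowering the part-open fingers on its left side.

>>> step_arm(
  motion=[
    {"ax":0,"ay":0,"az":0,"x":0,"gripper":0.48,"z":-0.16,"y":0},
    {"ax":0,"ay":0,"az":0,"x":0,"gripper":0.48,"z":-0.32,"y":0},
    {"ax":0,"ay":0,"az":0,"x":0,"gripper":0.48,"z":-0.48,"y":0},
    {"ax":0,"ay":0,"az":0,"x":0,"gripper":0.48,"z":-0.55,"y":0},
    {"ax":0,"ay":0,"az":0,"x":0,"gripper":0.48,"z":-0.55,"y":0},
    {"ax":0,"ay":0,"az":0,"x":0,"gripper":0.48,"z":-0.55,"y":0},
  ],
)

```text
clock: 3.6
tool_pos: [0.534, 0.0119, 0.0289]
orientation: [-0.0, 0.707, 0.707, -0.0]
contact_force: [-0.2, -0.4, 0.1]
gripper_width: 0.261
finger_force: 0.0
```

Run:
```python
from h import *
t=[]
for n,x,y in(('scene',260,240),('side',260,230)):
    im=r.capture(n)
    t.append(cv2.resize(im[y:y+90,x:x+90],(400,400),interpolation=cv2.INTER_CUBIC))
cv2.imwrite('pics/g.png',np.hstack(t)); print(r.sense()['tool_pos'],r.sense()['contact_force'])
```

```text
[0.53427787 0.01184983 0.02974829] [-0.23356062  0.51420993  0.63178364]
```

View pics/g.png

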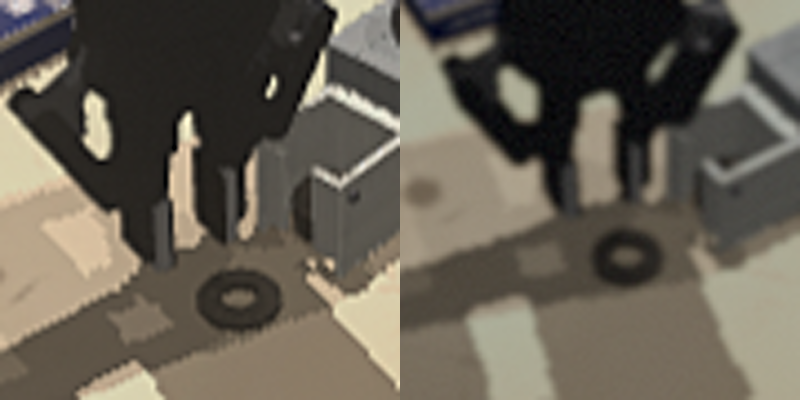

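The fingertips stand behind the washer and clear of the feeder, a few millimetres above the bench. Feeling for the bench.

>>> step_arm(
  motion=[
    {"ax":0,"ay":0,"az":0,"x":0.007,"gripper":0.48,"z":-0.01,"y":0},
    {"ax":0,"ay":0,"az":0,"x":0.007,"gripper":0.48,"z":-0.015,"y":0},
    {"ax":0,"ay":0,"az":0,"x":0.007,"gripper":0.48,"z":-0.015,"y":0},
  ],
)

```text
clock: 4.0
tool_pos: [0.5359, 0.0118, 0.0278]
orientation: [-0.0, 0.707, 0.707, -0.0]
contact_force: [-11.3, 0.3, 18.1]
gripper_width: 0.258
finger_force: 10.5
```

>>> step_arm(
  motion=[
    {"ax":0,"ay":0,"az":0,"x":0,"gripper":0.48,"z":0.017,"y":0},
    {"ax":0,"ay":0,"az":0,"x":0,"gripper":0.48,"z":0.017,"y":-0.02},
    {"ax":0,"ay":0,"az":0,"x":0,"gripper":0.48,"z":0.017,"y":-0.04},
    {"ax":0,"ay":0,"az":0,"x":-0.003,"gripper":0.48,"z":0.017,"y":-0.06},
    {"ax":0,"ay":0,"az":0,"x":-0.01,"gripper":0.48,"z":0.017,"y":-0.09},
    {"ax":0,"ay":0,"az":0,"x":-0.018,"gripper":0.48,"z":0.017,"y":-0.12},
    {"ax":0,"ay":0,"az":0,"x":-0.027,"gripper":0.48,"z":0.017,"y":-0.15},
    {"ax":0,"ay":0,"az":0,"x":-0.036,"gripper":0.48,"z":0.017,"y":-0.18},
  ],
)

```text
clock: 4.8
tool_pos: [0.5239, -0.0429, 0.0303]
orientation: [-0.0, 0.707, 0.707, -0.0]
contact_force: [-0.3, -0.6, 0.8]
gripper_width: 0.257
finger_force: 0.0
```

Run:
```python
from h import *
t=[]
for n,x,y in(('scene',270,270),('side',260,250)):
    im=r.capture(n)
    t.append(cv2.resize(im[y:y+100,x:x+100],(400,400),interpolation=cv2.INTER_CUBIC))
    p=r.sense()['tool_pos']; print((proj(cal(n),[[p[0],p[1]-.0233,.003]])-[x,y])*4)
cv2.imwrite('pics/i.png',np.hstack(t)); print(p,r.sense()['contact_force'])
```

```text
[[203.0255629  220.56918527]]
[[205.80082065 223.30136206]]
[ 0.52387767 -0.04317346  0.03036003] [-0.89847512 -0.11101635  0.40697887]
```

View pics/i.png

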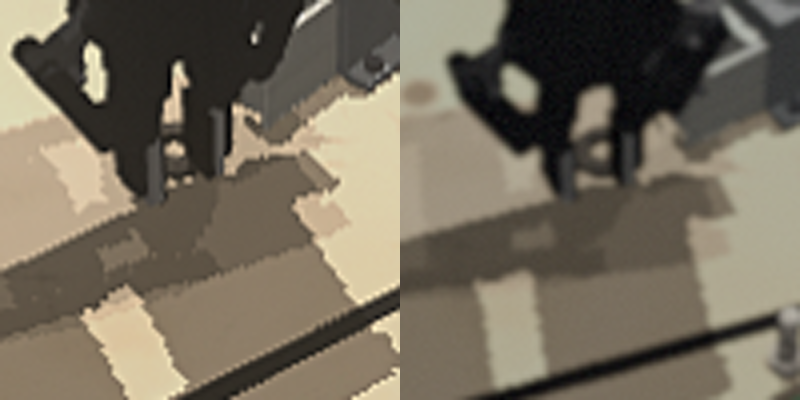

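The washer is still at its old place, at scene (314,307), so the fingertips passed over it. The earlier contact was the finger linkage on the magazine, not the bench. I'll go back with the fingers shifted away from the feeder and feel for the real bench.

>>> step_arm(
  motion=[
    {"ax":0,"ay":0,"az":0,"x":0,"gripper":0.48,"z":0.1,"y":0},
    {"ax":0,"ay":0,"az":0,"x":0,"gripper":0.48,"z":0.1,"y":0.1},
    {"ax":0,"ay":0,"az":0,"x":0,"gripper":0.48,"z":0.1,"y":0.19},
    {"ax":0,"ay":0,"az":0,"x":0,"gripper":0.48,"z":0.1,"y":0.19},
    {"ax":0,"ay":0,"az":0,"x":0,"gripper":0.48,"z":0.02,"y":0.19},
    {"ax":0,"ay":0,"az":0,"x":0,"gripper":0.48,"z":-0.01,"y":0.19},
    {"ax":0,"ay":0,"az":0,"x":0,"gripper":0.48,"z":-0.015,"y":0.19},
    {"ax":0,"ay":0,"az":0,"x":0,"gripper":0.48,"z":-0.015,"y":0.19},
  ],
)

```text
clock: 5.7
tool_pos: [0.524, 0.0146, 0.0256]
orientation: [-0.0, 0.707, 0.707, -0.0]
contact_force: [-0.0, -0.6, 0.2]
gripper_width: 0.259
finger_force: 0.0
```

```bash
cat >> h.py <<'E'
def washer(n,guess,z=.006,rad=16,th=60):
    im=r.capture(n); c=cal(n); g=proj(c,[[*guess,z]])[0].astype(int)
    m=np.zeros(im.shape[:2],np.uint8); cv2.circle(m,tuple(map(int,g)),rad,1,-1)
    m*=(im.max(2)<th).astype(np.uint8)
    k,l,s,ce=cv2.connectedComponentsWithStats(m); o=[]
    for i in range(1,k):
        if s[i,4]>40:
            b=s[i]; mid=(b[0]+(b[2]-1)/2,b[1]+(b[3]-1)/2); o.append((b.tolist(),np.round(onz(c,mid,.003)[:2],4).tolist()))
    return o
E
python3 - <<'E'
from h import *
for n in('scene','side'): print(washer(n,(.537,-.027)))
E
```

```text
[([305, 301, 18, 14, 151], [0.5367, -0.0248])]
[([303, 282, 16, 12, 131], [0.5375, -0.0215])]
```

>>> step_arm(
  motion=[
    {"ax":0,"ay":0,"az":0,"x":0,"gripper":0.48,"z":-0.007,"y":0},
    {"ax":0,"ay":0,"az":0,"x":0,"gripper":0.48,"z":-0.012,"y":0},
    {"ax":0,"ay":0,"az":0,"x":0,"gripper":0.48,"z":-0.012,"y":0},
  ],
)

```text
clock: 6.1
tool_pos: [0.5245, 0.0149, 0.0226]
orientation: [0.0, 0.707, 0.707, 0.0]
contact_force: [0.1, -0.4, 0.8]
gripper_width: 0.257
finger_force: 0.0
```

>>> step_arm(
  motion=[
    {"ax":0,"ay":0,"az":0,"x":0,"gripper":0.48,"z":-0.006,"y":0},
    {"ax":0,"ay":0,"az":0,"x":0,"gripper":0.48,"z":-0.009,"y":0},
    {"ax":0,"ay":0,"az":0,"x":0,"gripper":0.48,"z":-0.009,"y":0},
  ],
)

```text
clock: 6.4
tool_pos: [0.5248, 0.0148, 0.022]
orientation: [-0.0, 0.707, 0.707, -0.0]
contact_force: [-9.9, -1.0, 17.4]
gripper_width: 0.261
finger_force: 4.9
```

>>> step_arm(
  motion=[
    {"ax":0,"ay":0,"az":0,"x":0,"gripper":0.48,"z":0.01,"y":0},
    {"ax":0,"ay":0,"az":0,"x":0,"gripper":0.48,"z":0.01,"y":-0.025},
    {"ax":0,"ay":0,"az":0,"x":0,"gripper":0.48,"z":0.01,"y":-0.05},
    {"ax":0,"ay":0,"az":0,"x":0,"gripper":0.48,"z":0.01,"y":-0.07},
    {"ax":0,"ay":0,"az":0,"x":0,"gripper":0.48,"z":0.01,"y":-0.09},
    {"ax":0,"ay":0,"az":0,"x":0,"gripper":0.48,"z":0.01,"y":-0.11},
    {"ax":0,"ay":0,"az":0,"x":0,"gripper":0.48,"z":0.01,"y":-0.13},
    {"ax":0,"ay":0,"az":0,"x":0,"gripper":0.48,"z":0.01,"y":-0.13},
  ],
)

```text
clock: 7.2
tool_pos: [0.5243, -0.0249, 0.0225]
orientation: [0.0, 0.707, 0.707, -0.0]
contact_force: [0.3, 0.2, 0.8]
gripper_width: 0.264
finger_force: 0.0
```

Run:
```python
from h import *
for n in('scene','side'): print(washer(n,(.535,-.049)),washer(n,(.537,-.026)))
```

```text
[([311, 299, 22, 26, 213], [0.5426, -0.0409])] [([310, 290, 18, 32, 239], [0.5465, -0.0256]), ([297, 293, 8, 23, 80], [0.5229, -0.0046])]
[([308, 280, 16, 26, 204], [0.5425, -0.0373])] [([308, 273, 16, 31, 223], [0.5464, -0.0262]), ([294, 277, 8, 17, 72], [0.5151, -0.0063])]
```

Run:
```python
from h import *
t=[]
for n,x,y in(('scene',280,270),('side',270,250)):
    im=r.capture(n)
    t.append(cv2.resize(im[y:y+80,x:x+80],(400,400),interpolation=cv2.INTER_CUBIC))
    print((proj(cal(n),[[.537,-.0523,.003],[.537,-.025,.003]])-[x,y])*5)
cv2.imwrite('pics/j.png',np.hstack(t))
```

```text
[[212.52522801 233.52335084]
 [168.51993864 187.4152549 ]]
[[227.1336605  243.50674369]
 [204.24010769 193.94876865]]
```

View pics/j.png

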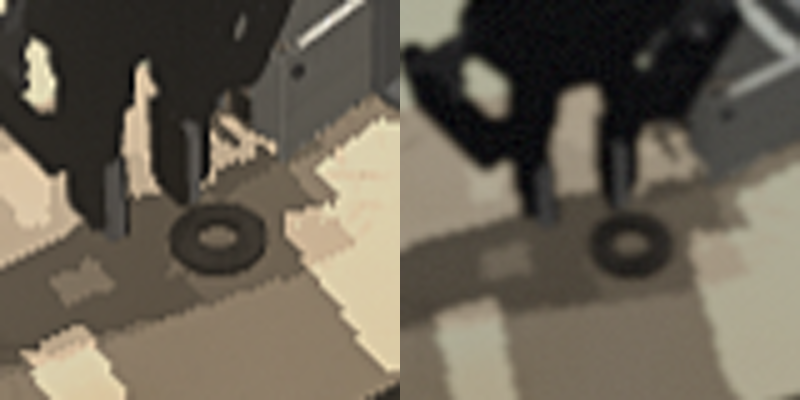

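The washer is moving ahead of the right finger, now at scene (323.6,317.6), about (0.537, -0.055). Pushing on clear of the feeder, then backing off to centre the finger gap behind it.

>>> step_arm(
  motion=[
    {"ax":0,"ay":0,"az":0,"x":0,"gripper":0.48,"z":0,"y":-0.02},
    {"ax":0,"ay":0,"az":0,"x":0,"gripper":0.48,"z":0,"y":-0.045},
    {"ax":0,"ay":0,"az":0,"x":0,"gripper":0.48,"z":0,"y":-0.07},
    {"ax":0,"ay":0,"az":0,"x":0,"gripper":0.48,"z":0,"y":-0.09},
    {"ax":0,"ay":0,"az":0,"x":0,"gripper":0.48,"z":0,"y":-0.11},
    {"ax":0,"ay":0,"az":0,"x":0,"gripper":0.48,"z":0,"y":-0.13},
    {"ax":0,"ay":0,"az":0,"x":0,"gripper":0.48,"z":0,"y":-0.13},
    {"ax":0,"ay":0,"az":0,"x":0,"gripper":0.48,"z":0,"y":-0.09},
  ],
)

```text
clock: 8.3
tool_pos: [0.5245, -0.0516, 0.0228]
orientation: [0.0, 0.708, 0.706, 0.0]
contact_force: [-0.5, 0.3, -0.2]
gripper_width: 0.262
finger_force: 0.0
```

Run:
```python
from h import *
for n in('scene','side'): print(washer(n,(.537,-.097),rad=13),proj(cal(n),[[.537,-.094,.003]]))
print(r.sense()['tool_pos'])
```

```text
[([327, 324, 20, 15, 132], [0.5375, -0.093])] [[336.63187622 331.49150065]]
[([315, 307, 16, 14, 141], [0.5374, -0.0911])] [[322.81907387 314.70376641]]
[ 0.52406997 -0.04978628  0.02249495]
```

>>> step_arm(
  motion=[
    {"ax":0,"ay":0,"az":0,"x":0.045,"gripper":0.48,"z":0,"y":0},
    {"ax":0,"ay":0,"az":0,"x":0.045,"gripper":0.48,"z":0,"y":0},
    {"ax":0,"ay":0,"az":0,"x":0.045,"gripper":0.48,"z":0,"y":-0.03},
    {"ax":0,"ay":0,"az":0,"x":0.045,"gripper":0.48,"z":0,"y":-0.06},
    {"ax":0,"ay":0,"az":0,"x":0.04,"gripper":0.48,"z":0,"y":-0.08},
    {"ax":0,"ay":0,"az":0,"x":0.03,"gripper":0.48,"z":0,"y":-0.1},
    {"ax":0,"ay":0,"az":0,"x":0.018,"gripper":0.48,"z":0,"y":-0.125},
    {"ax":0,"ay":0,"az":0,"x":0.005,"gripper":0.48,"z":0,"y":-0.15},
  ],
)

```text
clock: 9.2
tool_pos: [0.5253, -0.0967, 0.0226]
orientation: [-0.0, 0.707, 0.707, -0.0]
contact_force: [0.9, -1.0, 0.2]
gripper_width: 0.258
finger_force: 0.1
```

>>> step_arm(
  motion=[
    {"ax":0,"ay":0,"az":0,"x":-0.012,"gripper":0.48,"z":0,"y":-0.025},
    {"ax":0,"ay":0,"az":0,"x":-0.024,"gripper":0.48,"z":0,"y":-0.05},
    {"ax":0,"ay":0,"az":0,"x":-0.037,"gripper":0.48,"z":0,"y":-0.075},
    {"ax":0,"ay":0,"az":0,"x":-0.05,"gripper":0.48,"z":0,"y":-0.1},
    {"ax":0,"ay":0,"az":0,"x":-0.062,"gripper":0.48,"z":0,"y":-0.125},
    {"ax":0,"ay":0,"az":0,"x":-0.075,"gripper":0.48,"z":0,"y":-0.15},
    {"ax":0,"ay":0,"az":0,"x":-0.075,"gripper":0.48,"z":0,"y":-0.15},
  ],
)

```text
clock: 9.9
tool_pos: [0.5028, -0.1419, 0.0226]
orientation: [-0.0, 0.708, 0.707, -0.0]
contact_force: [0.4, 0.2, 0.4]
gripper_width: 0.26
finger_force: 0.0
```

Run:
```python
from h import *
p=r.sense()['tool_pos']; print(p,r.sense()['clock'])
for n in('scene','side'): print(washer(n,(p[0],p[1]-.026),rad=13),proj(cal(n),[[p[0],p[1]-.0233,.003]]))
```

```text
[ 0.50284096 -0.14189418  0.02259984] 9.9
[([334, 355, 22, 23, 289], [0.5053, -0.1606])] [[344.94737951 368.63724562]]
[([310, 338, 18, 21, 260], [0.5043, -0.1606])] [[318.57059443 350.32439294]]
```

>>> step_arm(
  motion=[
    {"ax":0,"ay":0,"az":0,"x":-0.014,"gripper":0.48,"z":0,"y":-0.025},
    {"ax":0,"ay":0,"az":0,"x":-0.028,"gripper":0.48,"z":0,"y":-0.05},
    {"ax":0,"ay":0,"az":0,"x":-0.042,"gripper":0.48,"z":0,"y":-0.075},
    {"ax":0,"ay":0,"az":0,"x":-0.055,"gripper":0.48,"z":0,"y":-0.1},
    {"ax":0,"ay":0,"az":0,"x":-0.066,"gripper":0.48,"z":0,"y":-0.12},
    {"ax":0,"ay":0,"az":0,"x":-0.073,"gripper":0.48,"z":0,"y":-0.135},
    {"ax":0,"ay":0,"az":0,"x":-0.073,"gripper":0.48,"z":0,"y":-0.135},
    {"ax":0,"ay":0,"az":0,"x":-0.073,"gripper":0.48,"z":0,"y":-0.1},
  ],
)

```text
clock: 10.8
tool_pos: [0.4816, -0.1716, 0.0228]
orientation: [0.0, 0.708, 0.706, 0.0]
contact_force: [1.2, 1.0, 0.5]
gripper_width: 0.259
finger_force: 0.0
```

>>> step_arm(
  motion=[
    {"ax":0,"ay":0,"az":0,"x":0,"gripper":0.48,"z":0,"y":0.06},
    {"ax":0,"ay":0,"az":0,"x":0,"gripper":0.48,"z":0.12,"y":0.1},
    {"ax":0,"ay":0,"az":0,"x":0,"gripper":0.48,"z":0.28,"y":0.1},
    {"ax":0,"ay":0,"az":0,"x":0,"gripper":0.48,"z":0.44,"y":0.2},
    {"ax":0,"ay":0,"az":0,"x":0,"gripper":0.48,"z":0.6,"y":0.3},
    {"ax":0,"ay":0,"az":0,"x":0,"gripper":0.48,"z":0.7,"y":0.4},
    {"ax":0,"ay":0,"az":0,"x":0,"gripper":0.48,"z":0.7,"y":0.4},
  ],
)

```text
clock: 11.5
tool_pos: [0.4838, -0.0483, 0.2391]
orientation: [0.004, 0.706, 0.709, 0.003]
contact_force: [0.6, 0.2, 0.4]
gripper_width: 0.259
finger_force: 0.0
```

Run:
```python
from h import *
t=[]
for n,x,y in(('scene',210,190),('side',230,180)):
    print(washer(n,(.481,-.206),rad=16))
    im=r.capture(n); cv2.imwrite(f'pics/{n}2.png',im)
    old=cv2.imread(f'pics/{n}0.png')
    for nm,(X,Y,Z) in dict(bearing=(.567,-.225,.01),bolt=(.5715,-.171,.018),carton=(.522,.195,.02)).items():
        u,v=proj(cal(n),[[X,Y,Z]])[0].astype(int); s=np.s_[v-30:v+30,u-35:u+35]
        print(n,nm,(cv2.absdiff(im[s],old[s]).max(2)>50).sum())
    t.append(cv2.resize(im[y:y+265,x:x+245],(400,432)))
cv2.imwrite('pics/k.png',np.hstack(t))
```

```text
[([338, 384, 23, 19, 97], [0.4811, -0.2058])]
scene bearing 361
scene bolt 1771
scene carton 62
[([306, 365, 18, 17, 169], [0.4813, -0.2048])]
side bearing 382
side bolt 1385
side carton 1039
```

View pics/k.png

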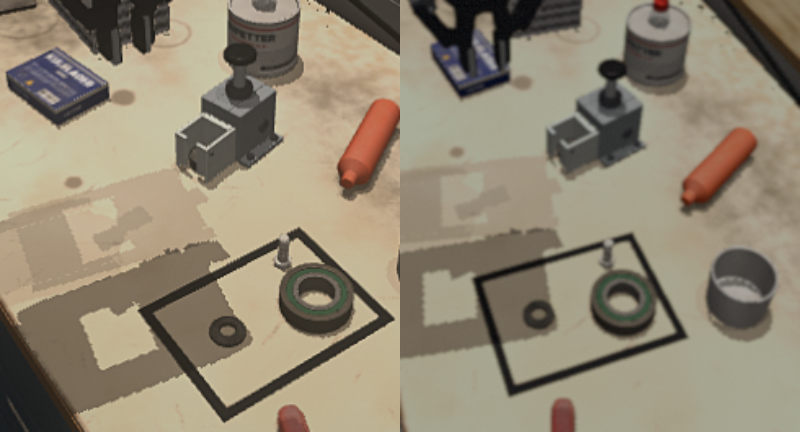

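The washer lies flat inside the tape at about (0.481, -0.205), crop (228,331). The bearing and bolt are standing as before, and the carton and feeder are undisturbed; the picture differences come from the arm's moving shadow.

```bash
python3 -c "
from bench import r
print(r.hand_in())"
```

```text
the job is handed in; nothing more can be done
None
```

Job handed in: one full press ejected a single washer, and I nudged it flat inside the tape rectangle at about (0.481, -0.205); the last pictures show the bearing, bolt and carton in place, though a finger linkage pressed on the fixed feeder at about 18 N once, possibly twice.

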